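# Open a combination-latched dive locker to air it

## Task

The damp gear in the cedar locker needs airing: turn the dial on its lid right to 3, left to 12, then right again until you feel it come up against its stop, and, keeping it held there so that the latch stays drawn, lift the lid by the dial until its front edge stands a hand's width (about 80 mm) open, then let go. Do not force the dial against the stop or wrench the lid while the latch still holds it, and leave the other things on the bench where they are.

Things in the scene. Friction and masses are not known exactly. Their poses are not given: they have to be found in the camera images.
- knob_grip (a point): point on the dial's axis where its round knurled steel knob is best gripped: 25 mm above the dial's black disc, 13 mm below the knob's flat top. The knob is 54 mm across and 38 mm tall, on a flat disc 92 mm across, in a steel ring 116 mm across; nothing else stands on the lid. Its z axis is the dial's axis, out of the lid; its x axis points from the axis to the zero mark and turns with the dial.
- dial (a joint): angle of the dial, rad, seen from above: turning left (anticlockwise) raises it, right (clockwise) lowers it. 40 graduations of 0.1571 rad; reading n is at n x 0.1571 rad (3: 0.471, 12: 1.885). White lines on the black disc are counted clockwise from zero (two dots and a line across the knob's top); the one at the black index line on the ring's far side is the reading. It stays where it is left.
- lid_hinge (a point): middle of the lid's hinge line, at the locker's far top edge and the underside of the lid. x axis: in the lid, square to the hinge, away from the front edge; y axis: along the hinge; z axis: out of the lid's top. The dial's axis is 262 mm before this point (at -x), the front edge 332 mm. The point turns with the lid.
- lid (a joint): opening of the cedar lid, rad: 0 shut, growing as its front edge (towards the robot) rises; it turns about +y of lid_hinge. 80 mm at the front edge is 0.24 rad. Lid 332 x 436 x 18 mm; friction stays hold it wherever it is left, and lifting at the dial takes about 8 N.
- lid_front (a point): middle of the lid's front edge, half-way up its 18 mm thickness; it overhangs the locker's front by 12 mm. The locker (320 deep, 420 wide, 165 mm high without the lid, fixed to the bench) stands with its front to the robot, turned up to 0.22 rad.
- lock_case: the lock under the lid, unseen. Already cleared; a number counts if reversed within 1 graduation. Right from 12 the dial turns easily, 0.30 rad before the stop it starts drawing the latch against a spring (about 0.25 N m). The stop lies between readings 4.0 and 7.0, each lock differs. No stop: misdialled, turn left to 20, begin again. The stop, 31 mm off the axis, bears 12 N (0.35 N m beyond the spring).
- strike: the latch's strike: steel lip 34 x 12 x 4 mm inside the top of the locker's front wall, unseen; origin at its centre. The latch is clear of it only in the last 0.05 rad before the stop and springs back if the dial is let go. It has to be held until the lid is 0.06 rad open; after that the lid is free. Pulling at most 30 N here.
- tumbler: bystander: smoky glass tumbler, 74 mm across, 100 mm high, beside the locker; origin under its centre
- carabiner: bystander: stainless carabiner lying flat before the locker, 98 x 66 x 10 mm; origin under its middle
- lantern: bystander: small battery lantern with a press button on top, 88 mm across, 122 mm high; origin under its centre
- mask_case: bystander: white mask case, 190 x 110 x 92 mm; origin under its centre
- fins: bystander: pair of travel fins laid nose to tail, about 460 x 175 x 50 mm; origin under the middle
- weight: bystander: grey diving weight, 75 x 58 x 28 mm, before the locker; origin under its centre
- defog: bystander: small white bottle, 38 mm across, 105 mm high; origin under its centre

How it is judged:
On the way, in this order (a step that is already met when the one before it is completed fails the run):
1. the dial is turned right to 3 (within 1.25 graduations) (value of joint dial between 0.271 and 0.671 rad), for 0.1 s.
2. the dial is turned left to 12 (within 1.25 graduations) (value of joint dial between 1.685 and 2.085 rad), for 0.1 s.
At the end, for the whole second after the job is handed in: the lid stands by itself at 0.17 to 0.40 rad (56 to 130 mm at its front edge), at rest (under 0.02 rad/s), the dial let go (value of joint lid between 0.17 and 0.4 rad and velocity of joint lid between -0.02 and 0.02 rad/s); the robot touches nothing.
It fails at once if the dial is forced against its stop with more than 12 N at the bolt (contact force between lock_case and anything else above 12 N).
It fails at once if the lid is wrenched against the latch with more than 30 N (contact force between strike and anything else above 30 N).
It fails at once if one of the other things on the bench is pushed more than 30 mm away (distance of any of tumbler, carabiner, lantern, mask_case, fins, weight, defog from where it was at the start of the episode above 0.03 m).
It also fails if it takes over 72 s, if anything falls off the work surface, if the arm or the gripper's body presses on something with over 40 N, if the wrist force passes 120 N, or if a joint passes its speed limit or range.

## Robot

A 6-joint arm with a two-finger parallel gripper is mounted at the origin on the work surface. World frame = base frame: x ahead of the robot, y to its left, z up, the work surface at z = 0. Lengths are in m, angles in rad, forces in N, time in s.
With the tool pointing down it reaches from about 0.325 to 0.75 m from the base axis. Payload 7.6 kg.
Tool frame: the origin (TCP) lies between the finger pads; the fingertips stand 19 mm ahead of it and the grasp point (between the pads) is the TCP (manip.tip_extent is the distance from the TCP to the fingertips, in m); y points along the fingers, z is the direction in which the jaws open and shut, and the axes are right-handed (so a half turn about y gives the same grasp; the last joint's range is limited). The gripper opens to 85 mm and grips with 20 to 120 N. Pads are 22 mm wide; open, the fingers measure 114 mm over their backs; the gripper's body (76 mm by 85 mm) begins 54 mm behind the grasp point. The pads swing forward as they close: fully open they stand 13 mm farther back than shut.
Start: joints at [1.228, 0.052, 1.401, -0, 1.689, -0.07], TCP at [0.141, 0.506, 0.25] pointing down, gripper open.
Joint ranges: [-2.9, 2.9], [-0.91, 2.17], [0.12, 2.37], [-1.06, 4.2], [0.26, 2.73], [-2.93, 2.93]. Speed limits (rad/s): [2.57, 2.57, 3.01, 3.14, 3.14, 3.14].

## Interface

Orientations are given as a rotation vector (axis times angle).
In Python, from bench import manip gives the robot as it stands.
- The arm moves only by the tool carry_out, never from a script. Its argument "commands" is text: rows parted by semicolons, each of 7 numbers parted by spaces: the shift along the tool's x, y, z in units of 0.02 m (1.0 is 0.02 m), then the turn, a rotation vector about the tool's x, y, z in units of 10 degrees (1.0 is 10 degrees), then the finger opening in mm, from 0 to 85.4. A call has 1 to 12 rows; each row shifts and turns the commanded pose from where the row before left it, along the tool's axes as they then stand; what a row does not reach is not made up. A row lasts 1/8 s, in which the tool goes at most 62.5 mm and 10.7 degrees, less where a joint would pass 70% of its speed; a pose out of reach is approached as far as the arm can. A call with a number of a shift or a turn outside -1 to 1 is refused whole. A call with a gripper value outside its range is refused whole. The fingers move at their own pace and stop on an object; the grip force is fixed at half the most. Time passes only in rows, so rows that do not move let the fingers close. It gives the time, the measured TCP pose, the force and the opening at its end, in the units of the state.
- manip.get_state(): the state, without advancing time (a new reading comes with each control period).
- manip.get_image(name): name is "side" or "top"; returns (picture, depth): 480x640x3 uint8, blue, green, red; 480x640 float32, m along the optical axis (not along the pixel's ray), 0 where there is no reading.
- manip.camera_info(name): a dict with "mtx" (3x3 intrinsics, pixels), "k1" (the pictures are not rectified: a ray, as slopes to the right and down, at radius r is drawn at 1 + k1 r^2 times it, then the intrinsics apply), "R" (3x3) and "t" (3): a world point X has camera coordinates R X + t. Camera axes: x right, y down, z forward; pixel columns grow to the right and rows downward; lengths in m; the calibration is good to about 2 mm. A picture is of the moment at which its call begins. camera_info takes no time and is no camera call.
- manip.close_job(): hands the job in, once; it reports no verdict.
Trained networks look in the newest picture that a camera, given by its name, has taken for a name from the list of things; names that differ only in an ending like _2 or _b are one class to them, and where a whole thing is asked for, a point or a joint stands for the part that bears it (a point fixed in the world has none). Each returns a list of dicts, best first, with "score" (0 to 1); they miss things now and then, are a little off and sometimes report something else, mostly with a low value. They report only what shows in the picture. A call takes as long as a camera call.
- manip.recognise(name, camera): "at" ([column, row] in pixels, amid what is visible of it).
The state is a dict: "clock": time; "joint_positions": joint angles; "qd": joint speeds; "joint_efforts": joint torques, N m; "ee_pos": TCP position; "tcp_rot": TCP orientation; "force": force on the tool from outside, world axes, zero at the start; "ft_torque": the same for the moment, N m; "gripper_width": finger opening in m.
Only numpy, scipy, OpenCV 4.12 (cv2) and the standard library are available. Lean on these libraries where they do the work, as an engineer would, in place of code of your own. Each camera call takes 0.05 s, during which the arm holds its last target.

## Working session

There is one attempt and no reset: what is moved stays moved. The work goes in short steps, Python scripts to look and compute and a tool call to move; the robot and the scene stay as the last step left them, time stands still between calls to the robot, and variables do not carry over. Pictures are saved under pics/ and viewed, and the job is handed in when it is done.

Besides the shell and the picture viewer there is one more tool, called after "Emit:" as name(argument=value, ...) on one line, values as JSON. carry_out: Moves the arm, as the interface text tells. Shifts and turns lie within -1 to 1; 1 stands for 0.02 m of shift or 10 degrees of turn. Its arguments: {"type":"object","properties":{"commands":{"type":"string"}},"required":["commands"]}

```bash
ls; mkdir -p pics; python3 - <<'E'
from bench import manip
import cv2, numpy as np
s=manip.get_state()
for k,v in s.items(): print(k,np.round(v,4))
for n in("top","side"):
    im,d=manip.get_image(n); cv2.imwrite(f"pics/{n}0.png",im); np.save(f"{n}0.npy",d)
    print(n,manip.camera_info(n))
    for o in("knob_grip","lid_front","lid_hinge"):
        print(o,manip.recognise(o,n)[:2])
print(manip.tip_extent, manip.get_state()['clock'])
E
```

```text
pics
clock 0.0
joint_positions [ 1.2277  0.0528  1.4018  0.      1.6886 -0.0703]
qd [-0.0006  0.0004  0.0001  0.0015  0.0017  0.0015]
joint_efforts [-6.00000e-04 -3.81674e+01 -3.60182e+01 -1.00000e-04  6.20000e-03
 -0.00000e+00]
ee_pos [0.1413 0.5053 0.2495]
tcp_rot [-1.5617  0.2144 -0.2139]
force [-0.6069 -0.2476 -0.5821]
ft_torque [-0.0798  0.0198 -0.0124]
gripper_width 0.0854
top {'mtx': array([[534.29599583,   0.        , 309.31035094],
       [  0.        , 534.29599583, 237.92301306],
       [  0.        ,   0.        ,   1.        ]]), 'k1': -0.02527878433117127, 'R': array([[ 0.02862428, -0.99952849,  0.01111032],
       [-0.99181879, -0.02978328, -0.12413073],
       [ 0.12440311, -0.00746628, -0.99220367]]), 't': array([-0.03164123,  0.6004612 ,  1.43992404])}
knob_grip [{'at': [290.8, 278.8], 'score': 0.6}]
lid_front [{'at': [285.1, 238.1], 'score': 0.65}]
lid_hinge [{'at': [287.9, 240.4], 'score': 0.84}]
side {'mtx': array([[533.60721619,   0.        , 309.70037775],
       [  0.        , 533.60721619, 244.77157789],
       [  0.        ,   0.        ,   1.        ]]), 'k1': -0.13365722082961431, 'R': array([[ 0.99552672, -0.09413455,  0.00807706],
       [-0.06380634, -0.73290585, -0.67733135],
       [ 0.06968001,  0.67378609, -0.73563374]]), 't': array([-0.56116135,  0.11812733,  1.29117325])}
knob_grip [{'at': [320.6, 229.8], 'score': 0.72}, {'at': [274.3, 214.2], 'score': 0.59}]
lid_front [{'at': [317.2, 227.3], 'score': 0.59}, {'at': [310.9, 439.0], 'score': 0.31}]
lid_hinge [{'at': [316.2, 229.8], 'score': 0.6}]
0.019 0.4
```

View pics/top0.png

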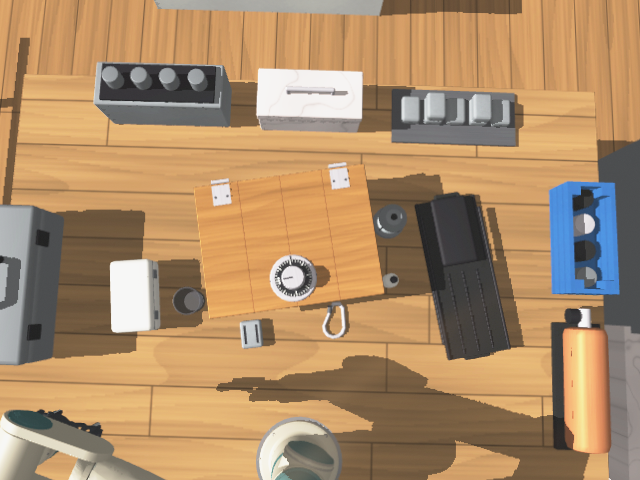

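View pics/side0.png

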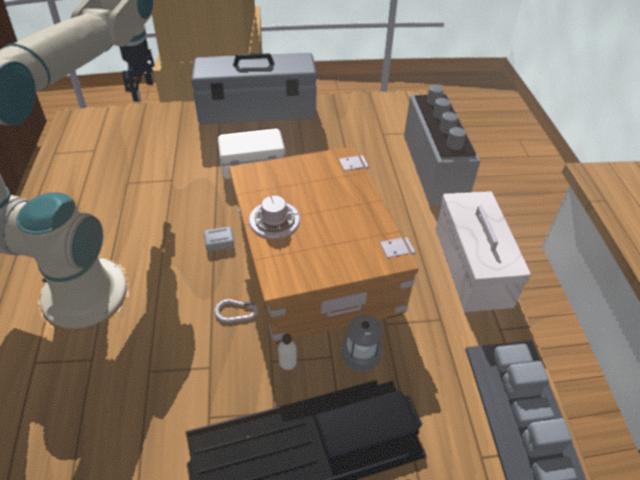

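The top view shows the locker with lid corners near (195,187), (365,165), (384,293), (210,318). The dial is at (293,277), and the weight and carabiner lie in front of it. I'll measure the lid, the dial and the zero mark.

```bash
cat > h.py <<'E'
import numpy as np, cv2
from bench import manip
def ray(n,uv):
    c=manip.camera_info(n); p=cv2.undistortPoints(np.array(uv,float).reshape(-1,1,2),c['mtx'],np.array([c['k1'],0,0,0.]))[:,0]
    return c,p
def atdepth(n,uv,z):
    c,p=ray(n,uv); X=np.c_[p,np.ones(len(p))]*np.array(z).reshape(-1,1)
    return (X-c['t'])@c['R']
def atheight(n,uv,h):
    c,p=ray(n,uv); d=np.c_[p,np.ones(len(p))]@c['R']; o=-c['R'].T@c['t']
    return o+d*((h-o[2])/d[:,2])[:,None]
def proj(n,X):
    c=manip.camera_info(n); return cv2.projectPoints(np.array(X,float).reshape(-1,3),cv2.Rodrigues(c['R'])[0],c['t'],c['mtx'],np.array([c['k1'],0,0,0.]))[0][:,0]
E
python3 - <<'E'
from h import *
im=cv2.imread('pics/top0.png'); d=np.load('top0.npy')
pts=[(230,220),(320,200),(230,290),(360,270),(340,230),(293,277),(285,300)]
print(atdepth('top',pts,[d[v,u] for u,v in pts]).round(4))
print('corners',atheight('top',[(195,187),(365,165),(384,293),(210,318)],.183).round(4))
cv2.imwrite('pics/z.png',cv2.resize(im[247:307,262:322],(600,600),interpolation=cv2.INTER_CUBIC))
im=cv2.imread('pics/side0.png'); cv2.imwrite('pics/zs.png',cv2.resize(im[185:245,235:315],(800,600),interpolation=cv2.INTER_CUBIC))
E
```

```text
[[ 0.6215  0.186   0.1866]
 [ 0.6788 -0.0369  0.1877]
 [ 0.448   0.1782  0.1837]
 [ 0.5068 -0.1409  0.1805]
 [ 0.605  -0.0889  0.1837]
 [ 0.482   0.0235  0.2336]
 [ 0.4276  0.0422  0.1866]]
corners [[ 0.7035  0.2786  0.183 ]
 [ 0.7737 -0.1489  0.183 ]
 [ 0.4517 -0.2009  0.183 ]
 [ 0.3785  0.224   0.183 ]]
```

View pics/z.png

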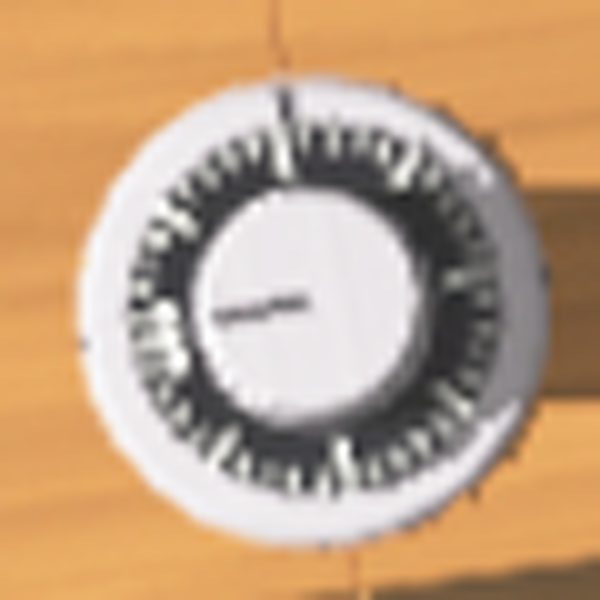

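View pics/zs.png

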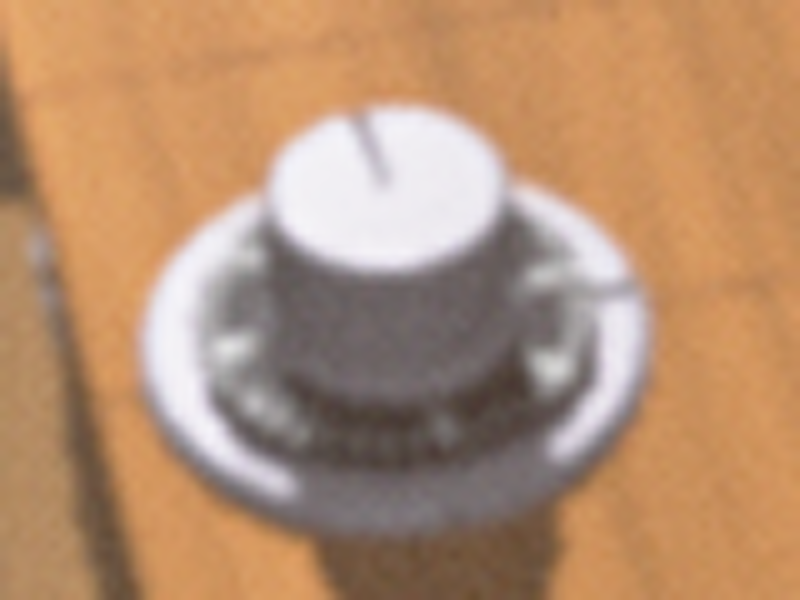

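```bash
python3 - <<'E'
from h import *
im=cv2.imread('pics/top0.png'); d=np.load('top0.npy')
# lid plane
def patch(u0,u1,v0,v1):
    u,v=np.meshgrid(np.arange(u0,u1),np.arange(v0,v1)); u=u.ravel();v=v.ravel();z=d[v,u];k=z>0
    return atdepth('top',np.c_[u,v][k],z[k])
L=np.vstack([patch(220,260,215,300),patch(325,365,200,280),patch(260,330,200,240)])
A=np.c_[L[:,:2],np.ones(len(L))];c=np.linalg.lstsq(A,L[:,2],rcond=None)[0];print('plane',c,'z mean',np.median(L[:,2]), 'at dial',c@[.484,.023,1])
K=patch(286,299,271,284);print('knob top',np.median(K,0))
R=[]
hsv=cv2.cvtColor(im,cv2.COLOR_BGR2HSV)
m=((hsv[...,1]<70)).astype(np.uint8); m[:240]=0;m[:,:262]=0;m[310:]=0;m[:,322:]=0
m=cv2.morphologyEx(m,cv2.MORPH_CLOSE,np.ones((3,3),np.uint8))
n,lab,st,ce=cv2.connectedComponentsWithStats(m);i=1+np.argmax(st[1:,4]);print(st[i],ce[i])
cn=max(cv2.findContours((lab==i).astype(np.uint8),cv2.RETR_EXTERNAL,cv2.CHAIN_APPROX_NONE)[0],key=len)
h=cv2.convexHull(cn);e=cv2.fitEllipse(h);print(e)
for hh in(.184,.19,.195): print(hh,atheight('top',[e[0]],hh).round(4))
# knob top outline: from zoom
print('knobtop c',atheight('top',[(262+30.9,247+30.5)],.233).round(4))
for X in ([.4842,.0231,.233],[.4842,.0231,.187]):
    print(proj('top',[X]),proj('side',[X]))
# orientation
s=manip.get_state(); Rm=cv2.Rodrigues(np.array(s['tcp_rot']))[0];print(Rm.round(3))
E
```

```text
plane [-0.00071822 -0.00139425  0.18424449] z mean 0.18379491891379882 at dial 0.18386480233195848
knob top [0.48192431 0.02585962 0.23405891]
[ 270  255   47   47 1752] [292.7859589  277.74942922]
((292.7588195800781, 277.7464294433594), (46.8913688659668, 47.19166564941406), 90.4958267211914)
0.184 [[0.4826 0.025  0.184 ]]
0.19 [[0.4823 0.0249 0.19  ]]
0.195 [[0.4821 0.0248 0.195 ]]
knobtop c [[0.4808 0.0237 0.233 ]]
[[293.19227723 276.07415226]] [[273.49982267 204.88069238]]
[[293.54432521 277.06986028]] [[274.33644568 219.79309645]]
[[ 0.963 -0.     0.269]
 [-0.269 -0.     0.963]
 [-0.    -1.    -0.   ]]
```

The dial axis is at about (0.482, 0.025), with the knob top at z≈0.2335. The grip height is therefore about 0.2205, and the reading is about 10. I'll raise the arm first, then move over the dial.

Emit:
carry_out(commands="0 -1 0 0 0 0 85; 0 -1 0 0 0 0 85; 0 -1 0 0 0 0 85; 0.5 0 -0.4 0 0 0 85; 0.95 0 -0.77 0 0 0 85; 0.95 0 -0.77 0 0 0 85; 0.95 0 -0.77 0 0 0 85; 0.95 0 -0.77 0 0 0 85; 0.95 0 -0.77 0 0 0 85; 0.95 0 -0.77 0 0 0 85; 0.95 0 -0.77 0 0 0 85; 0.95 0 -0.77 0 0 0 85")

```text
clock: 1.9
ee_pos: [0.2625, 0.3341, 0.309]
tcp_rot: [-1.561, 0.215, -0.214]
force: [-0.2, -0.1, 0.2]
gripper_width: 0.0851
```

Emit:
carry_out(commands="0.95 0 -0.77 0 0 0 85; 0.95 0 -0.77 0 0 0 85; 0.95 0 -0.77 0 0 0 85; 0.95 0 -0.77 0 0 0 85; 0.95 0 -0.77 0 0 0 85; 0.95 0 -0.77 0 0 0 85; 0.95 0 -0.77 0 0 0 85; 0.95 0 -0.77 0 0 0 85; 0.95 0 -0.77 0 0 0 85; 0.95 0 -0.77 0 0 0 85; 0.95 0 -0.77 0 0 0 85; 0.95 0 -0.77 0 0 0 85")

```text
clock: 3.4
ee_pos: [0.4318, 0.0949, 0.309]
tcp_rot: [-1.561, 0.216, -0.213]
force: [0.4, 0.0, 0.8]
gripper_width: 0.0848
```

```bash
cat >> h.py <<'E'
def st():
    s=manip.get_state(); R=cv2.Rodrigues(np.array(s['tcp_rot']))[0]
    print('t',round(s['clock'],2),'p',np.round(s['ee_pos'],4),'zyaw',round(np.degrees(np.arctan2(R[1,2],R[0,2])),2),'ydir',R[:,1].round(4),'q',np.round(s['joint_positions'],3),'F',np.round(s['force'],2),'M',np.round(s['ft_torque'],3),'w',round(float(s['gripper_width']),4)); return s,R
E
python3 - <<'E'
from h import *
s,R=st(); print('tool delta units',(R.T@(np.array([.4825,.025,.2205])-s['ee_pos'])/.02).round(3))
E
```

```text
t 3.4 p [0.4318 0.0949 0.309 ] zyaw 74.35 ydir [-1.5e-03 -2.0e-04 -1.0e+00] q [ 0.133 -0.189  1.515 -0.     1.817 -1.165] F [0.42 0.03 0.84] M [ 0.011 -0.013 -0.032] w 0.0848
tool delta units [ 3.391  4.423 -2.677]
```

Emit:
carry_out(commands="0.9 0 -0.7 0 0 0 85; 0.9 0 -0.7 0 0 0 85; 0.9 0 -0.7 0 0 0 85; 0.6 0 -0.5 0 0 0 85; 0.1 0.5 -0.1 0 0 0 85; 0 0.5 0 0 0 0 85; 0 0 0 0 0 0 85;0 0 0 0 0 0 85")

```text
clock: 4.4
ee_pos: [0.4826, 0.0263, 0.2905]
tcp_rot: [-1.56, 0.213, -0.214]
force: [0.5, -0.1, -0.4]
gripper_width: 0.0845
```

```bash
python3 - <<'E'
from h import *
s,R=st(); print('tool delta units',(R.T@(np.array([.4825,.025,.2205])-s['ee_pos'])/.02).round(3))
for n in("top","side"):
    im,d=manip.get_image(n); cv2.imwrite(f"pics/{n}1.png",im)
im=cv2.imread('pics/side1.png'); cv2.imwrite('pics/zs1.png',cv2.resize(im[125:245,195:355],(800,600),interpolation=cv2.INTER_CUBIC))
E
```

```text
t 4.4 p [0.4826 0.0263 0.2905] zyaw 74.41 ydir [ 3.e-04  2.e-04 -1.e+00] q [-0.022 -0.073  1.445  0.     1.769 -1.321] F [ 0.47 -0.14 -0.43] M [-0.024  0.038  0.026] w 0.0845
tool delta units [ 0.01   3.499 -0.066]
```

View pics/zs1.png

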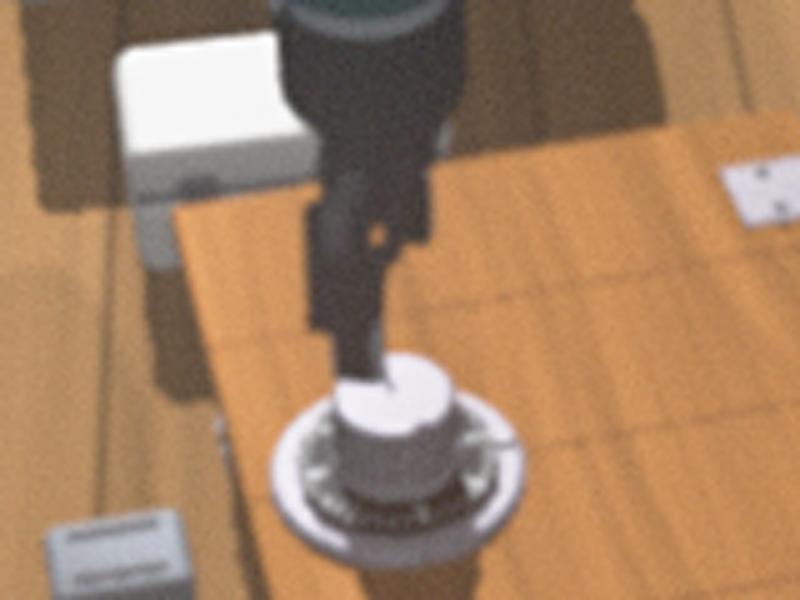

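The open jaws stand above the knob and are aligned with it in x. I'll descend and watch the force.

Emit:
carry_out(commands="0 0.7 -0.07 0 0 0 85; 0 0.7 0 0 0 0 85; 0 0.5 0 0 0 0 85; 0 0.4 0 0 0 0 85; 0 0.3 0 0 0 0 85; 0 0.2 0 0 0 0 85; 0 0.2 0 0 0 0 85; 0 0 0 0 0 0 85")

```text
clock: 5.5
ee_pos: [0.4824, 0.0245, 0.2301]
tcp_rot: [-1.56, 0.214, -0.214]
force: [0.1, 0.2, 0.2]
gripper_width: 0.0852
```

```bash
python3 - <<'E'
from h import *
s,R=st(); print('tool delta units',(R.T@(np.array([.4825,.025,.2205])-s['ee_pos'])/.02).round(3))
for n in("top","side"):
    im,d=manip.get_image(n); cv2.imwrite(f"pics/{n}2.png",im)
im=cv2.imread('pics/side2.png'); cv2.imwrite('pics/zs2.png',cv2.resize(im[125:245,195:355],(800,600),interpolation=cv2.INTER_CUBIC))
E
```

```text
t 5.5 p [0.4824 0.0245 0.2301] zyaw 74.37 ydir [-3.e-04  1.e-04 -1.e+00] q [-0.026 -0.061  1.553  0.     1.649 -1.324] F [0.07 0.16 0.2 ] M [-0.018  0.059  0.035] w 0.0852
tool delta units [-0.     0.481  0.024]
```

View pics/zs2.png

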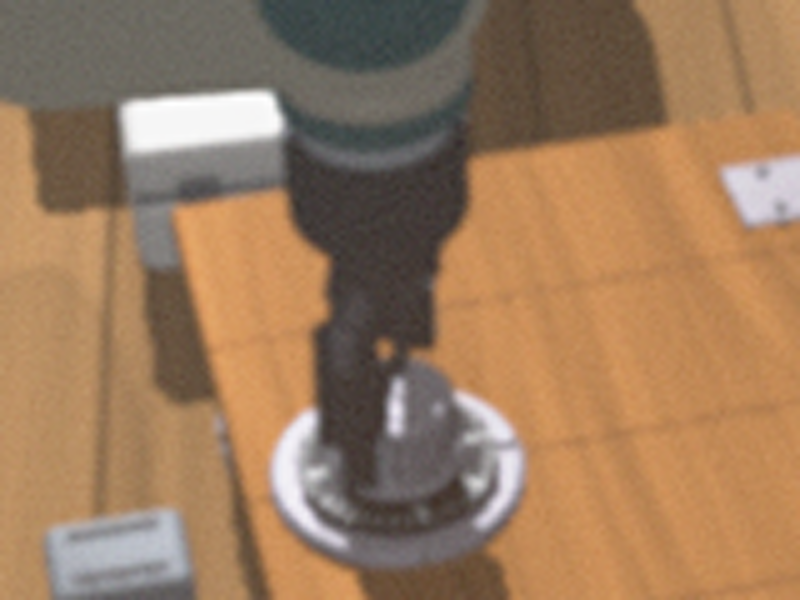

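```bash
python3 - <<'E'
from h import *
s,R=st(); p=np.array(s['ee_pos'])
f=lambda X:((proj('side',[X])[0]-[195,125])*5).round(0)
for h in(.0425,.05):
  for x in (-.011,0,.011): print(h,x,'tip',f(p+R@[x,.012,-h]),'up',f(p+R@[x,-.02,-h]))
print('knobtop',f([.4825,.025,.2335]),'bottom',f([.4825,.025,.1955]))
E
```

```text
t 5.6 p [0.4825 0.0245 0.2305] zyaw 74.37 ydir [ 4.e-04  1.e-04 -1.e+00] q [-0.026 -0.061  1.553  0.     1.649 -1.324] F [-0.82  0.3  -0.38] M [ 0.045  0.02  -0.018] w 0.085
0.0425 -0.011 tip [343. 485.] up [339. 431.]
0.0425 0 tip [368. 488.] up [364. 435.]
0.0425 0.011 tip [393. 491.] up [390. 438.]
0.05 -0.011 tip [339. 497.] up [335. 443.]
0.05 0 tip [364. 500.] up [360. 447.]
0.05 0.011 tip [389. 503.] up [386. 450.]
knobtop [388. 396.] bottom [392. 458.]
```

The finger lies where the projection puts it (365,490), and nothing is touching. I'll go down 8 mm more and close.

Emit:
carry_out(commands="0.03 0.2 0.04 0 0 0 85; 0 0.2 0 0 0 0 85; 0 0 0 0 0 0 85; 0 0 0 0 0 0 60; 0 0 0 0 0 0 60; 0 0 0 0 0 0 60")

```text
clock: 6.35
ee_pos: [0.4833, 0.0251, 0.2224]
tcp_rot: [-1.56, 0.214, -0.214]
force: [0.1, -0.9, -0.5]
gripper_width: 0.06
```

```bash
python3 -c "
from h import *
st()"
```

```text
t 6.35 p [0.4833 0.0251 0.2224] zyaw 74.37 ydir [ 2.e-04  0.e+00 -1.e+00] q [-0.024 -0.055  1.563  0.     1.633 -1.322] F [ 0.06 -0.88 -0.51] M [0.032 0.028 0.016] w 0.06
```

Emit:
carry_out(commands="0 0 0 0 0 0 52; 0 0 0 0 0 0 50; 0 0 0 0 0 0 45;0 0 0 0 0 0 40; 0 0 0 0 0 0 40")

```text
clock: 6.98
ee_pos: [0.4837, 0.0271, 0.2231]
tcp_rot: [-1.556, 0.211, -0.214]
force: [1.8, 10.0, 1.6]
gripper_width: 0.0523
```

```bash
python3 -c "
from h import *
st()"
```

```text
t 6.97 p [0.4837 0.0271 0.2231] zyaw 74.49 ydir [ 0.0024  0.0039 -1.    ] q [-0.022 -0.056  1.562  0.004  1.633 -1.322] F [1.75 9.98 1.6 ] M [ 1.278 -0.247  0.058] w 0.0523
```

The knob is held, with the jaw width at 52 mm. The sideways force is 10 N along the jaws, so I'll shift about 2 mm to null it.

Emit:
carry_out(commands="0 0 0.1 0 0 0 40; 0 0 0 0 0 0 40; 0 0 0 0 0 0 40")

```text
clock: 7.35
ee_pos: [0.4838, 0.0273, 0.223]
tcp_rot: [-1.559, 0.213, -0.214]
force: [-1.9, 3.0, 5.4]
gripper_width: 0.0523
```

```bash
python3 -c "
from h import *
st()"
```

```text
t 7.35 p [0.4838 0.0273 0.223 ] zyaw 74.38 ydir [ 8.e-04  6.e-04 -1.e+00] q [-2.000e-02 -5.400e-02  1.561e+00  1.000e-03  1.634e+00 -1.318e+00] F [-1.91  2.99  5.42] M [0.228 0.385 0.022] w 0.0523
```

Now the right turn, about tool +y. I'll check after 30 degrees.

Emit:
carry_out(commands="0 0 0 0 0.3 0 40; 0 0 0 0 0.5 0 40; 0 0 0 0 0.5 0 40; 0 0 0 0 0.5 0 40; 0 0 0 0 0.5 0 40; 0 0 0 0 0.5 0 40; 0 0 0 0 0.2 0 40; 0 0 0 0 0 0 40")

```text
clock: 8.35
ee_pos: [0.4839, 0.0275, 0.2231]
tcp_rot: [-1.478, 0.622, -0.623]
force: [-1.8, 3.9, 5.4]
gripper_width: 0.0525
```

```bash
python3 - <<'E'
from h import *
st()
im,d=manip.get_image('top'); cv2.imwrite('pics/t3.png',cv2.resize(im[247:307,262:322],(600,600),interpolation=cv2.INTER_CUBIC))
im,d=manip.get_image('side'); cv2.imwrite('pics/s3.png',cv2.resize(im[185:245,235:315],(800,600),interpolation=cv2.INTER_CUBIC))
E
```

```text
t 8.35 p [0.4839 0.0275 0.2231] zyaw 44.36 ydir [ 0.0012  0.0011 -1.    ] q [-2.000e-02 -5.400e-02  1.561e+00  1.000e-03  1.634e+00 -7.940e-01] F [-1.76  3.91  5.42] M [ 0.517  0.256 -0.011] w 0.0525
```

View pics/s3.png

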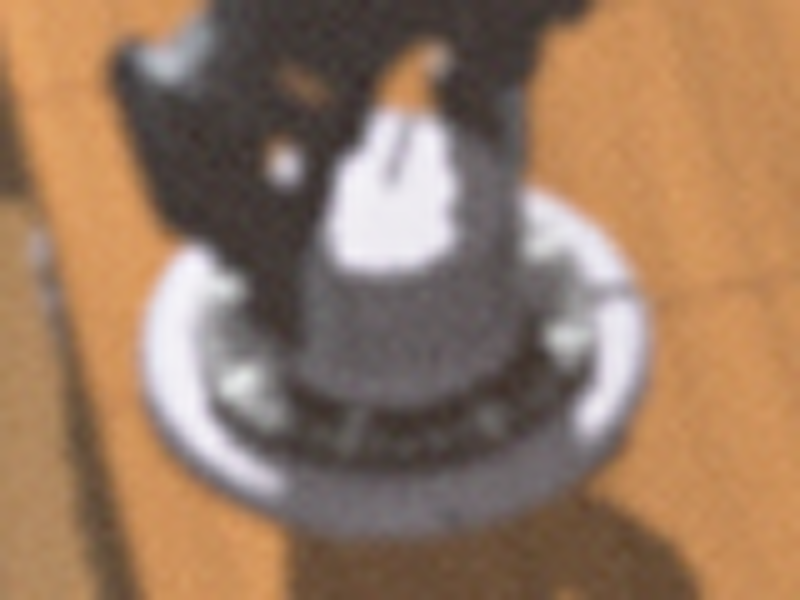

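View pics/t3.png

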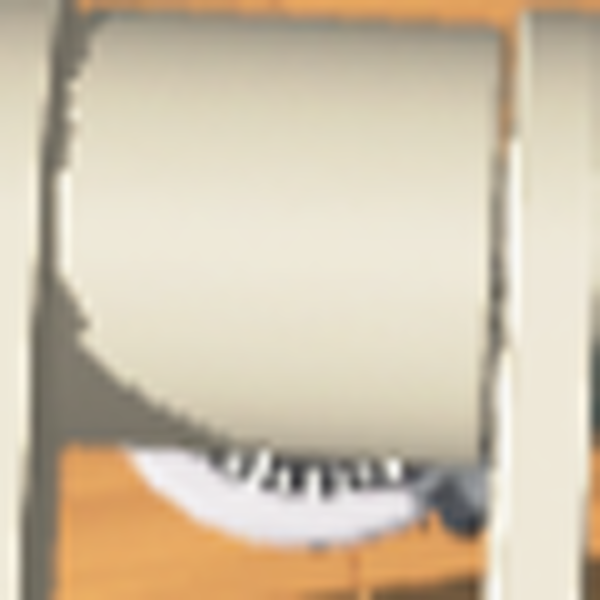

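The zero line turned with the knob, from (358,115) to (408,125) in the zoomed picture. I'll compute the reading from the line's direction.

```bash
python3 - <<'E'
from h import *
f=lambda n,z,pts:atheight(n,[(o[0]) for o in pts],z)
for name,a,b in (('before',(385,185),(358,115)),('now',(390,185),(408,125))):
    P=atheight('side',[(235+a[0]/10,185+a[1]/10),(235+b[0]/10,185+b[1]/10)],.2335)
    v=P[1]-P[0]; print(name,P.round(4),np.degrees(np.arctan2(v[1],v[0])),'rel index (yaw .165)',(np.arctan2(v[1],v[0])-.165)/.1571)
P=atheight('top',[(262+30.8,247+30.0),(262+21.5,247+31.8)],.2335);v=P[1]-P[0];print('top before',(np.arctan2(v[1],v[0])-.165)/.1571)
P=atheight('side',[(235+38.8,185+19),(235+35.8,185+11.5)],.2335);v=P[1]-P[0];print('ctr-edge before',(np.arctan2(v[1],v[0])-.165)/.1571)
P=atheight('top',[(262+31.2,247+31.2),(262+28.4,247+10)],.19);v=P[1]-P[0];print('index yaw',np.arctan2(v[1],v[0]))
P=atheight('top',[(262+31.2,247+31.2),(262+16.5,247+34.3)],.19);v=P[1]-P[0];print('dots',np.arctan2(v[1],v[0]))
E
```

```text
before [[0.4844 0.027  0.2335]
 [0.4795 0.0504 0.2335]] 101.86921412154054 rel index (yaw .165) 10.267047694716648
now [[0.4855 0.0269 0.2335]
 [0.4904 0.0461 0.2335]] 75.60920035297714 rel index (yaw .165) 7.349646664287142
top before 10.351873115314335
ctr-edge before 10.322935201441021
index yaw 0.1637051160549598
dots 1.8078777810171713
```

Emit:
carry_out(commands="0 0 0 0 0.3 0 40; 0 0 0 0 0.5 0 40; 0 0 0 0 0.5 0 40; 0 0 0 0 0.5 0 40; 0 0 0 0 0.5 0 40; 0 0 0 0 0.5 0 40; 0 0 0 0 0.5 0 40; 0 0 0 0 0.3 0 40; 0 0 0 0 0 0 40; 0 0 0 0 0 0 40")

```text
clock: 9.7
ee_pos: [0.4841, 0.0276, 0.2231]
tcp_rot: [-1.273, 1.099, -1.1]
force: [0.5, 4.9, 5.1]
gripper_width: 0.0528
```

```bash
python3 - <<'E'
from h import *
st()
im,d=manip.get_image('side'); cv2.imwrite('pics/s4.png',cv2.resize(im[185:245,235:315],(800,600),interpolation=cv2.INTER_CUBIC))
im,d=manip.get_image('top'); cv2.imwrite('pics/t4.png',cv2.resize(im[247:307,262:322],(600,600),interpolation=cv2.INTER_CUBIC))
E
```

```text
t 9.7 p [0.4841 0.0276 0.2231] zyaw 8.46 ydir [ 0.0018  0.0014 -1.    ] q [-2.000e-02 -5.400e-02  1.561e+00  1.000e-03  1.633e+00 -1.680e-01] F [0.54 4.9  5.1 ] M [ 0.736  0.034 -0.072] w 0.0528
```

View pics/s4.png

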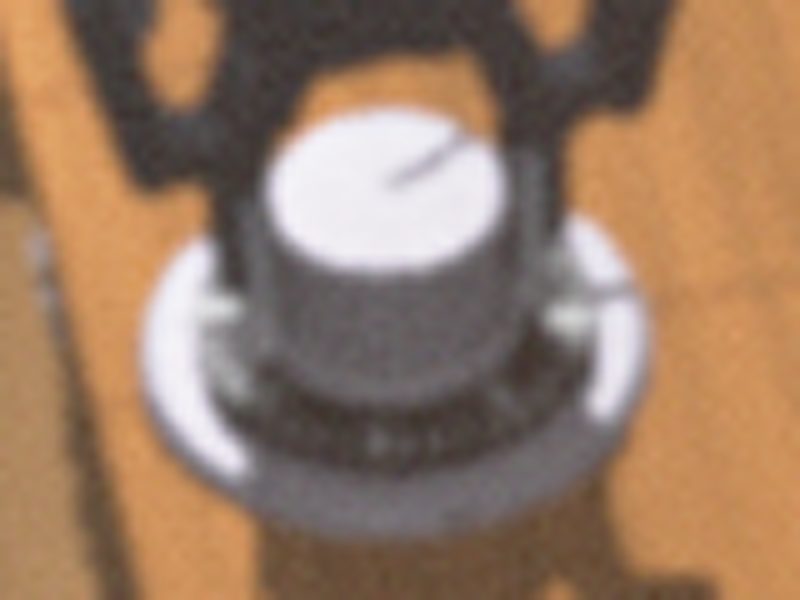

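```bash
python3 - <<'E'
from h import *
for a,b in (((388,187),(465,133)),((386,189),(470,130))):
    P=atheight('side',[(235+a[0]/10,185+a[1]/10),(235+b[0]/10,185+b[1]/10)],.2335)
    v=P[1]-P[0]; print((np.arctan2(v[1],v[0])-.165)/.1571)
# index on ring in side: from (600,290)-(635,290), ring ctr ~ (397,345)
P=atheight('side',[(235+39.7,185+34.7),(235+63,185+29)],.19);v=P[1]-P[0];print('idx',np.arctan2(v[1],v[0]),P)
E
```

```text
3.6109084730424423
3.615696115994677
idx 0.2519015304797813 [[0.4850011  0.02028381 0.19      ]
 [0.53865867 0.03409357 0.19      ]]
```

```bash
cat > rect.py <<'E'
from h import *
def rect(im,n,c,z,half=.065,N=600):
    g=np.linspace(-half,half,N); # rows: x descending, cols: y descending
    Y,X=np.meshgrid(c[1]-g,c[0]-g); P=np.c_[X.ravel(),Y.ravel(),np.full(X.size,z)]
    uv=proj(n,P).astype(np.float32).reshape(N,N,2)
    return cv2.remap(im,uv[...,0],uv[...,1],cv2.INTER_CUBIC)
E
python3 - <<'E'
from rect import *
a=cv2.imread('pics/side0.png'); b,_=manip.get_image('side'); cv2.imwrite('pics/side4.png',b)
t=cv2.imread('pics/top0.png')
o=np.hstack([rect(a,'side',(.4838,.0272),.2335,.032,260),rect(b,'side',(.4838,.0272),.2335,.032,260),rect(t,'top',(.4815,.0245),.2335,.032,260)])
o2=np.hstack([rect(a,'side',(.4838,.0272),.1955,.062,260),rect(b,'side',(.4838,.0272),.1955,.062,260),rect(t,'top',(.482,.0245),.1955,.062,260)])
cv2.imwrite('pics/r4.png',np.vstack([o,o2]))
E
```

```text
(no output)
```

View pics/r4.png

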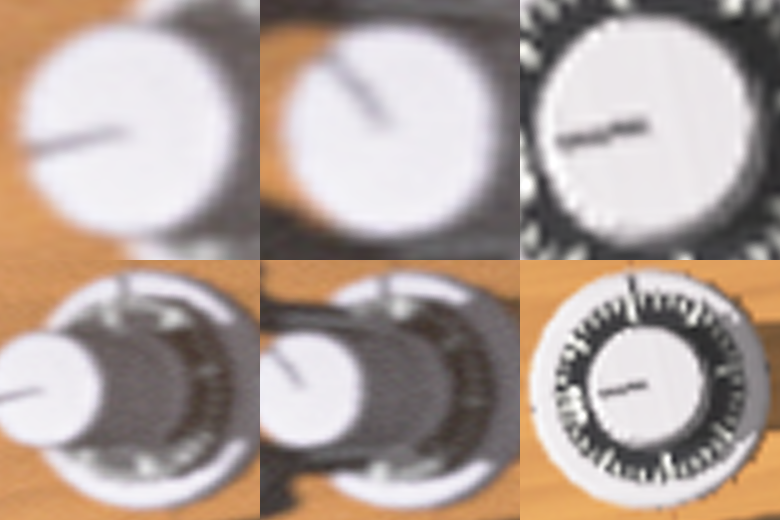

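In the rectified views the zero line gives a reading of 10.4 at the start and 3.15 now, which agrees with the tool's 65.9° turn. Step 1 is met. Next is left to 12, which is about 79.7° back.

Emit:
carry_out(commands="0 0 0 0 -0.3 0 40; 0 0 0 0 -0.6 0 40; 0 0 0 0 -0.8 0 40; 0 0 0 0 -0.8 0 40; 0 0 0 0 -0.8 0 40; 0 0 0 0 -0.8 0 40; 0 0 0 0 -0.8 0 40; 0 0 0 0 -0.8 0 40; 0 0 0 0 -0.8 0 40; 0 0 0 0 -0.8 0 40; 0 0 0 0 -0.4 0 40; 0 0 0 0 -0.27 0 40")

```text
clock: 11.35
ee_pos: [0.4838, 0.0272, 0.2231]
tcp_rot: [-1.57, 0.023, -0.025]
force: [-2.5, 3.1, 6.4]
gripper_width: 0.0522
```

Emit:
carry_out(commands="0 0 0 0 0 0 40; 0 0 0 0 0 0 40")

```text
clock: 11.6
ee_pos: [0.4838, 0.0272, 0.223]
tcp_rot: [-1.57, 0.025, -0.026]
force: [-2.5, 2.8, 6.0]
gripper_width: 0.0526
```

```bash
python3 - <<'E'
from rect import *
st()
b,_=manip.get_image('side'); cv2.imwrite('pics/side5.png',b)
o=np.hstack([rect(b,'side',(.4838,.0272),.2335,.032,400),rect(b,'side',(.4838,.0272),.1955,.062,400)])
cv2.imwrite('pics/r5.png',o)
E
```

```text
t 11.6 p [0.4838 0.0272 0.223 ] zyaw 88.15 ydir [ 8.e-04  3.e-04 -1.e+00] q [-0.02  -0.054  1.561  0.     1.634 -1.559] F [-2.53  2.75  5.99] M [0.305 0.343 0.012] w 0.0526
```

View pics/r5.png

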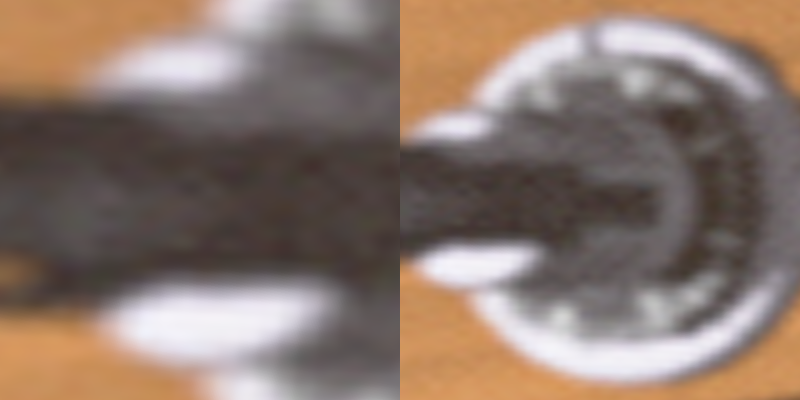

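The zero line is now hidden by the fingers. The major ticks still visible on the disc suggest about 12.4, and the tool's turn gives 11.6–12.0. Both are within one graduation of 12. Now right, gradually, watching the moment about the dial axis.

Emit:
carry_out(commands="0 0 0 0 0.2 0 40; 0 0 0 0 0.4 0 40; 0 0 0 0 0.5 0 40; 0 0 0 0 0.5 0 40; 0 0 0 0 0.4 0 40; 0 0 0 0 0.2 0 40; 0 0 0 0 0.2 0 40; 0 0 0 0 0 0 40")

```text
clock: 12.65
ee_pos: [0.4838, 0.0273, 0.223]
tcp_rot: [-1.541, 0.354, -0.355]
force: [-2.4, 3.5, 6.8]
gripper_width: 0.0525
```

```bash
python3 -c "
from h import *
st()"
```

```text
t 12.65 p [0.4838 0.0273 0.223 ] zyaw 64.13 ydir [ 9.e-04  7.e-04 -1.e+00] q [-2.000e-02 -5.400e-02  1.561e+00  1.000e-03  1.634e+00 -1.139e+00] F [-2.43  3.47  6.79] M [ 0.468  0.372 -0.041] w 0.0525
```

Emit:
carry_out(commands="0 0 0 0 0.1 0 40; 0 0 0 0 0.1 0 40; 0 0 0 0 0.1 0 40; 0 0 0 0 0 0 40")

```text
clock: 13.15
ee_pos: [0.4839, 0.0274, 0.2231]
tcp_rot: [-1.534, 0.394, -0.395]
force: [-2.6, 4.1, 5.3]
gripper_width: 0.0523
```

```bash
python3 -c "
from h import *
st()"
```

```text
t 13.15 p [0.4839 0.0274 0.2231] zyaw 61.14 ydir [ 9.e-04  8.e-04 -1.e+00] q [-2.000e-02 -5.400e-02  1.561e+00  1.000e-03  1.634e+00 -1.087e+00] F [-2.58  4.1   5.32] M [ 0.481  0.354 -0.021] w 0.0523
```

Emit:
carry_out(commands="0 0 0 0 0.1 0 40; 0 0 0 0 0.1 0 40; 0 0 0 0 0.1 0 40; 0 0 0 0 0.1 0 40; 0 0 0 0 0 0 40")

```text
clock: 13.78
ee_pos: [0.4839, 0.0274, 0.223]
tcp_rot: [-1.523, 0.449, -0.45]
force: [-2.0, 3.5, 5.6]
gripper_width: 0.0525
```

```bash
python3 -c "
from h import *
st()"
```

```text
t 13.78 p [0.4839 0.0274 0.223 ] zyaw 57.14 ydir [ 9.e-04  8.e-04 -1.e+00] q [-2.000e-02 -5.400e-02  1.561e+00  1.000e-03  1.634e+00 -1.017e+00] F [-1.95  3.51  5.64] M [ 0.532  0.385 -0.05 ] w 0.0525
```

Emit:
carry_out(commands="0 0 0 0 0.1 0 40; 0 0 0 0 0.1 0 40; 0 0 0 0 0.1 0 40; 0 0 0 0 0.1 0 40; 0 0 0 0 0 0 40")

```text
clock: 14.4
ee_pos: [0.4839, 0.0274, 0.2231]
tcp_rot: [-1.51, 0.503, -0.504]
force: [-1.9, 4.1, 5.8]
gripper_width: 0.0525
```

```bash
python3 -c "
from h import *
st()"
```

```text
t 14.4 p [0.4839 0.0274 0.2231] zyaw 53.13 ydir [ 0.001  0.001 -1.   ] q [-2.000e-02 -5.400e-02  1.561e+00  1.000e-03  1.634e+00 -9.470e-01] F [-1.89  4.08  5.85] M [ 0.556  0.257 -0.105] w 0.0525
```

```bash
cat >> h.py <<'E'
def avg(n=6):
    M=[];F=[];Q=[];Z=[]
    for i in range(n):
        s=manip.get_state(); R=cv2.Rodrigues(np.array(s['tcp_rot']))[0]
        M.append(s['ft_torque']);F.append(s['force']);Q.append(s['joint_positions']);Z.append(np.degrees(np.arctan2(R[1,2],R[0,2])))
        E=s['joint_efforts']
        manip.get_image('side')
    print('t',round(s['clock'],2),'yaw %.3f'%np.mean(Z),'q6 %.4f'%np.mean(np.array(Q)[:,5]),'M',np.mean(M,0).round(3),'sd',np.std(M,0)[2].round(3),'F',np.mean(F,0).round(1),'eff6 %.3f'%E[5],'p',np.round(s['ee_pos'],4))
E
python3 -c "
from h import *
avg()"
```

```text
t 14.65 yaw 53.141 q6 -0.9475 M [ 0.567  0.296 -0.127] sd 0.059 F [-1.9  3.7  6.1] eff6 -0.052 p [0.4839 0.0274 0.2231]
```

Emit:
carry_out(commands="0 0 0 0 0.1 0 40; 0 0 0 0 0.1 0 40;  0 0 0 0 0.1 0 40; 0 0 0 0 0 0 40")

```text
clock: 15.2
ee_pos: [0.4839, 0.0275, 0.223]
tcp_rot: [-1.5, 0.544, -0.545]
force: [-2.1, 3.9, 6.3]
gripper_width: 0.0526
```

```bash
python3 -c "
from h import *
avg()"
```

```text
t 15.45 yaw 50.145 q6 -0.8952 M [ 0.588  0.287 -0.097] sd 0.02 F [-2.   4.1  6.3] eff6 -0.093 p [0.4839 0.0275 0.2231]
```

Emit:
carry_out(commands="0 0 0 0 0.1 0 40; 0 0 0 0 0.1 0 40;  0 0 0 0 0.1 0 40; 0 0 0 0 0 0 40")

```text
clock: 16.0
ee_pos: [0.4839, 0.0275, 0.2231]
tcp_rot: [-1.489, 0.584, -0.585]
force: [-2.7, 4.4, 6.1]
gripper_width: 0.0526
```

```bash
python3 -c "
from h import *
avg()"
```

```text
t 16.25 yaw 47.147 q6 -0.8429 M [ 0.563  0.277 -0.078] sd 0.028 F [-2.   4.1  5.8] eff6 -0.085 p [0.4839 0.0275 0.223 ]
```

Emit:
carry_out(commands="0 0 0 0 0.1 0 40; 0 0 0 0 0.1 0 40;  0 0 0 0 0.1 0 40;  0 0 0 0 0.1 0 40; 0 0 0 0 0 0 40")

```text
clock: 16.92
ee_pos: [0.4839, 0.0275, 0.2231]
tcp_rot: [-1.473, 0.638, -0.639]
force: [-1.4, 5.0, 5.7]
gripper_width: 0.0526
```

```bash
python3 -c "
from h import *
avg()"
```

```text
t 17.18 yaw 43.153 q6 -0.7731 M [ 0.594  0.262 -0.01 ] sd 0.03 F [-1.6  4.1  6.2] eff6 -0.029 p [0.4839 0.0275 0.2231]
```

Emit:
carry_out(commands="0 0 0 0 0.1 0 40; 0 0 0 0 0.1 0 40;  0 0 0 0 0.1 0 40;  0 0 0 0 0.1 0 40; 0 0 0 0 0 0 40")

```text
clock: 17.85
ee_pos: [0.4839, 0.0275, 0.2231]
tcp_rot: [-1.456, 0.692, -0.693]
force: [-0.5, 4.2, 6.2]
gripper_width: 0.0521
```

```bash
python3 -c "
from h import *
avg()"
```

```text
t 18.1 yaw 39.156 q6 -0.7034 M [ 0.617  0.239 -0.028] sd 0.02 F [-1.   4.   6.1] eff6 -0.029 p [0.484  0.0275 0.2231]
```

Emit:
carry_out(commands="0 0 0 0 0.1 0 40; 0 0 0 0 0.1 0 40;  0 0 0 0 0.1 0 40; 0 0 0 0 0 0 40")

```text
clock: 18.65
ee_pos: [0.484, 0.0275, 0.2231]
tcp_rot: [-1.442, 0.733, -0.733]
force: [-1.5, 4.2, 5.3]
gripper_width: 0.0523
```

```bash
python3 - <<'E'
from rect import *
avg()
b,_=manip.get_image('side'); cv2.imwrite('pics/side6.png',b)
o=np.hstack([rect(b,'side',(.4838,.0272),.2335,.032,400),rect(b,'side',(.4838,.0272),.1955,.062,400)])
cv2.imwrite('pics/r6.png',o)
E
```

```text
t 18.9 yaw 36.157 q6 -0.6510 M [ 0.629  0.201 -0.044] sd 0.024 F [-1.1  4.3  5.7] eff6 -0.029 p [0.484  0.0275 0.223 ]
```

View pics/r6.png

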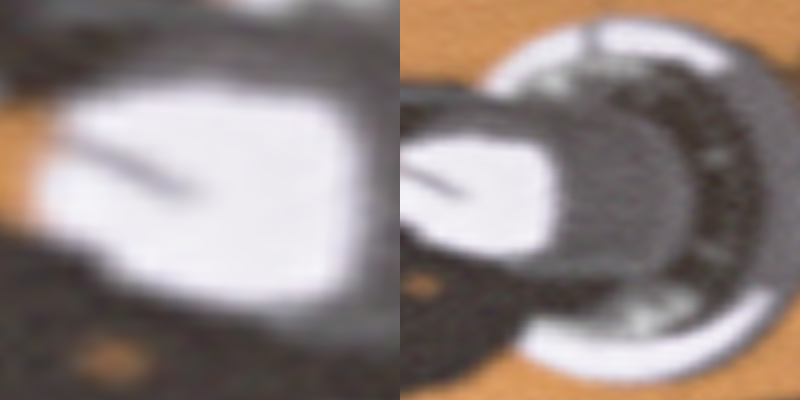

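Reading by the zero line is 6.1, consistent with the tool's angle. There is no spring yet, so I'll go on in 2° steps.

Emit:
carry_out(commands="0 0 0 0 0.05 0 40; 0 0 0 0 0.05 0 40; 0 0 0 0 0.05 0 40; 0 0 0 0 0.05 0 40; 0 0 0 0 0 0 40")

```text
clock: 19.62
ee_pos: [0.4839, 0.0275, 0.223]
tcp_rot: [-1.432, 0.759, -0.76]
force: [-0.6, 4.3, 6.4]
gripper_width: 0.0521
```

```bash
python3 -c "
from h import *
avg(4)"
```

```text
t 19.77 yaw 34.179 q6 -0.6164 M [0.55  0.302 0.182] sd 0.001 F [-0.5  4.3  6. ] eff6 0.169 p [0.484  0.0275 0.2231]
```

Emit:
carry_out(commands="0 0 0 0 0.05 0 40; 0 0 0 0 0.05 0 40; 0 0 0 0 0.05 0 40; 0 0 0 0 0.05 0 40; 0 0 0 0 0 0 40")

```text
clock: 20.45
ee_pos: [0.484, 0.0275, 0.2231]
tcp_rot: [-1.422, 0.786, -0.787]
force: [-0.1, 4.9, 6.3]
gripper_width: 0.0523
```

```bash
python3 -c "
from h import *
avg(4)"
```

```text
t 20.6 yaw 32.182 q6 -0.5816 M [0.528 0.27  0.164] sd 0.028 F [-0.3  4.5  5.7] eff6 0.191 p [0.484  0.0275 0.2231]
```

The spring came in between yaw 36.2° and 34.2°: Mz rose by 0.21 N m and the tool gave 0.02°, so the wrist is stiff at about 600 N m/rad. The stop should lie 17.2° further, at yaw 17–19°. I'll approach to about 20.2° and then creep.

Emit:
carry_out(commands="0 0 0 0 0.1 0 40; 0 0 0 0 0.1 0 40; 0 0 0 0 0.1 0 40; 0 0 0 0 0.1 0 40; 0 0 0 0 0.1 0 40; 0 0 0 0 0.1 0 40; 0 0 0 0 0.1 0 40; 0 0 0 0 0.1 0 40; 0 0 0 0 0.1 0 40; 0 0 0 0 0 0 40")

```text
clock: 21.9
ee_pos: [0.484, 0.0276, 0.2231]
tcp_rot: [-1.372, 0.906, -0.906]
force: [0.4, 5.2, 5.8]
gripper_width: 0.0529
```

```bash
python3 -c "
from h import *
avg(3)"
```

```text
t 22.0 yaw 23.186 q6 -0.4245 M [0.588 0.248 0.235] sd 0.016 F [-0.3  4.6  5.8] eff6 0.239 p [0.484  0.0276 0.2231]
```

Emit:
carry_out(commands="0 0 0 0 0.1 0 40; 0 0 0 0 0.1 0 40; 0 0 0 0 0.05 0 40; 0 0 0 0 0.03 0 40; 0 0 0 0 0 0 40")

```text
clock: 22.68
ee_pos: [0.484, 0.0276, 0.2231]
tcp_rot: [-1.355, 0.943, -0.943]
force: [1.1, 4.1, 6.5]
gripper_width: 0.0526
```

```bash
python3 - <<'E'
from rect import *
avg(3)
b,_=manip.get_image('side'); cv2.imwrite('pics/side7.png',b)
o=np.hstack([rect(b,'side',(.4838,.0272),.2335,.032,400),rect(b,'side',(.4838,.0272),.1955,.062,400)])
cv2.imwrite('pics/r7.png',o)
E
```

```text
t 22.77 yaw 20.390 q6 -0.3757 M [0.58  0.286 0.267] sd 0.011 F [0.3 4.1 6.1] eff6 0.258 p [0.484  0.0276 0.223 ]
```

View pics/r7.png

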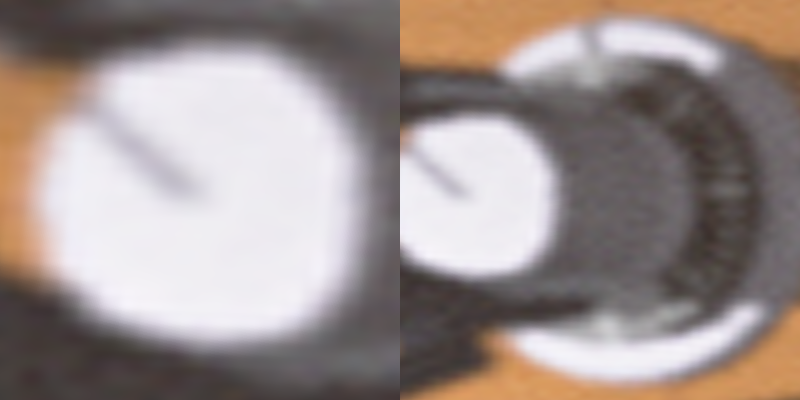

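There is no slip: the line reads 4.4 and the tool's turn agrees. I'll creep to 19.4°, then take very fine steps.

Emit:
carry_out(commands="0 0 0 0 0.02 0 40; 0 0 0 0 0.02 0 40; 0 0 0 0 0.02 0 40; 0 0 0 0 0.02 0 40; 0 0 0 0 0.02 0 40; 0 0 0 0 0 0 40")

```text
clock: 23.62
ee_pos: [0.4841, 0.0276, 0.2231]
tcp_rot: [-1.349, 0.956, -0.957]
force: [0.1, 3.7, 5.7]
gripper_width: 0.0525
```

```bash
python3 -c "
from h import *
avg(4)"
```

```text
t 23.77 yaw 19.393 q6 -0.3583 M [0.582 0.26  0.3  ] sd 0.025 F [0.1 4.3 6.1] eff6 0.264 p [0.484  0.0276 0.223 ]
```

Emit:
carry_out(commands="0 0 0 0 0.005 0 40; 0 0 0 0 0.005 0 40; 0 0 0 0 0 0 40")

```text
clock: 24.2
ee_pos: [0.4841, 0.0276, 0.223]
tcp_rot: [-1.348, 0.957, -0.958]
force: [0.5, 4.8, 5.2]
gripper_width: 0.0528
```

```bash
python3 -c "
from h import *
avg(2)"
```

```text
t 24.25 yaw 19.297 q6 -0.3566 M [0.616 0.256 0.283] sd 0.007 F [0.4 4.6 5.7] eff6 0.304 p [0.4841 0.0276 0.2231]
```

Emit:
carry_out(commands="0 0 0 0 0.005 0 40; 0 0 0 0 0.005 0 40; 0 0 0 0 0 0 40")

```text
clock: 24.68
ee_pos: [0.4841, 0.0276, 0.2231]
tcp_rot: [-1.347, 0.958, -0.959]
force: [0.3, 3.4, 6.1]
gripper_width: 0.0524
```

```bash
python3 -c "
from h import *
avg(2)"
```

```text
t 24.73 yaw 19.197 q6 -0.3549 M [0.575 0.241 0.288] sd 0.004 F [0.5 4.4 5.7] eff6 0.305 p [0.484  0.0276 0.2231]
```

Emit:
carry_out(commands="0 0 0 0 0.005 0 40; 0 0 0 0 0.005 0 40; 0 0 0 0 0 0 40")

```text
clock: 25.15
ee_pos: [0.484, 0.0276, 0.2231]
tcp_rot: [-1.347, 0.96, -0.96]
force: [-0.5, 4.2, 6.1]
gripper_width: 0.0527
```

```bash
python3 -c "
from h import *
avg(2)"
```

```text
t 25.2 yaw 19.096 q6 -0.3531 M [0.596 0.282 0.341] sd 0.007 F [-0.6  4.3  6.1] eff6 0.305 p [0.484  0.0276 0.2231]
```

Emit:
carry_out(commands="0 0 0 0 0.005 0 40; 0 0 0 0 0 0 40")

```text
clock: 25.5
ee_pos: [0.484, 0.0276, 0.2231]
tcp_rot: [-1.346, 0.96, -0.961]
force: [-0.3, 5.3, 5.7]
gripper_width: 0.0525
```

```bash
python3 -c "
from h import *
avg(4)"
```

```text
t 25.65 yaw 19.047 q6 -0.3523 M [0.576 0.283 0.31 ] sd 0.029 F [-0.1  4.5  6.1] eff6 0.306 p [0.484  0.0276 0.2231]
```

Emit:
carry_out(commands="0 0 0 0 0.005 0 40; 0 0 0 0 0.005 0 40; 0 0 0 0 0 0 40")

```text
clock: 26.08
ee_pos: [0.484, 0.0276, 0.2231]
tcp_rot: [-1.346, 0.962, -0.962]
force: [0.2, 4.6, 5.2]
gripper_width: 0.0525
```

```bash
python3 -c "
from h import *
avg(2)"
```

```text
t 26.12 yaw 18.946 q6 -0.3505 M [0.628 0.254 0.268] sd 0.015 F [-0.1  4.5  5.7] eff6 0.306 p [0.4841 0.0276 0.2231]
```

Emit:
carry_out(commands="0 0 0 0 0.005 0 40; 0 0 0 0 0.005 0 40; 0 0 0 0 0 0 40")

```text
clock: 26.55
ee_pos: [0.484, 0.0276, 0.2231]
tcp_rot: [-1.345, 0.963, -0.964]
force: [-0.3, 4.8, 5.9]
gripper_width: 0.0524
```

```bash
python3 -c "
from h import *
avg(1)"
```

```text
t 26.55 yaw 18.847 q6 -0.3488 M [0.543 0.235 0.276] sd 0.0 F [-0.3  4.8  5.9] eff6 0.307 p [0.484  0.0276 0.2231]
```

Emit:
carry_out(commands="0 0 0 0 0.005 0 40; 0 0 0 0 0.005 0 40; 0 0 0 0 0 0 40")

```text
clock: 26.98
ee_pos: [0.484, 0.0276, 0.2231]
tcp_rot: [-1.345, 0.964, -0.965]
force: [1.0, 4.0, 6.1]
gripper_width: 0.0523
```

```bash
python3 -c "
from h import *
avg(1)"
```

```text
t 26.98 yaw 18.748 q6 -0.3470 M [0.569 0.3   0.238] sd 0.0 F [1.  4.  6.1] eff6 0.308 p [0.484  0.0276 0.2231]
```

Emit:
carry_out(commands="0 0 0 0 0.005 0 40; 0 0 0 0 0.005 0 40; 0 0 0 0 0 0 40")

```text
clock: 27.4
ee_pos: [0.484, 0.0276, 0.2231]
tcp_rot: [-1.344, 0.965, -0.966]
force: [0.6, 5.0, 5.1]
gripper_width: 0.0525
```

```bash
python3 -c "
from h import *
avg(1)"
```

```text
t 27.4 yaw 18.649 q6 -0.3453 M [0.6   0.247 0.303] sd 0.0 F [0.6 5.  5.1] eff6 0.308 p [0.484  0.0276 0.2231]
```

Emit:
carry_out(commands="0 0 0 0 0.005 0 40; 0 0 0 0 0.005 0 40; 0 0 0 0 0 0 40")

```text
clock: 27.82
ee_pos: [0.4841, 0.0276, 0.2231]
tcp_rot: [-1.343, 0.967, -0.968]
force: [0.1, 4.5, 5.8]
gripper_width: 0.0525
```

```bash
python3 -c "
from h import *
avg(1)"
```

```text
t 27.82 yaw 18.548 q6 -0.3436 M [0.561 0.241 0.303] sd 0.0 F [0.1 4.5 5.8] eff6 0.309 p [0.4841 0.0276 0.2231]
```

Emit:
carry_out(commands="0 0 0 0 0.005 0 40; 0 0 0 0 0.005 0 40; 0 0 0 0 0 0 40")

```text
clock: 28.25
ee_pos: [0.4841, 0.0276, 0.2231]
tcp_rot: [-1.343, 0.968, -0.969]
force: [0.6, 4.6, 6.0]
gripper_width: 0.053
```

```bash
python3 -c "
from h import *
avg(1)"
```

```text
t 28.25 yaw 18.445 q6 -0.3417 M [0.622 0.268 0.308] sd 0.0 F [0.6 4.6 6. ] eff6 0.309 p [0.4841 0.0276 0.2231]
```

Emit:
carry_out(commands="0 0 0 0 0.005 0 40; 0 0 0 0 0.005 0 40; 0 0 0 0 0 0 40")

```text
clock: 28.68
ee_pos: [0.484, 0.0276, 0.2231]
tcp_rot: [-1.342, 0.969, -0.97]
force: [0.1, 3.3, 4.6]
gripper_width: 0.0528
```

```bash
python3 -c "
from h import *
avg(1)"
```

```text
t 28.68 yaw 18.348 q6 -0.3401 M [0.632 0.251 0.305] sd 0.0 F [0.1 3.3 4.6] eff6 0.309 p [0.484  0.0276 0.2231]
```

Emit:
carry_out(commands="0 0 0 0 0.005 0 40; 0 0 0 0 0.005 0 40; 0 0 0 0 0 0 40")

```text
clock: 29.1
ee_pos: [0.4841, 0.0276, 0.223]
tcp_rot: [-1.341, 0.971, -0.972]
force: [0.5, 5.7, 5.6]
gripper_width: 0.0526
```

```bash
python3 -c "
from h import *
avg(1)"
```

```text
t 29.1 yaw 18.249 q6 -0.3383 M [0.568 0.269 0.342] sd 0.0 F [0.5 5.7 5.6] eff6 0.310 p [0.4841 0.0276 0.223 ]
```

Emit:
carry_out(commands="0 0 0 0 0.005 0 40; 0 0 0 0 0.005 0 40; 0 0 0 0 0 0 40")

```text
clock: 29.52
ee_pos: [0.4841, 0.0276, 0.2231]
tcp_rot: [-1.341, 0.972, -0.973]
force: [1.0, 4.7, 4.9]
gripper_width: 0.0524
```

```bash
python3 -c "
from h import *
avg(1)"
```

```text
t 29.52 yaw 18.148 q6 -0.3366 M [0.605 0.187 0.317] sd 0.0 F [1.  4.7 4.9] eff6 0.310 p [0.4841 0.0276 0.2231]
```

Emit:
carry_out(commands="0 0 0 0 0.005 0 40; 0 0 0 0 0.005 0 40; 0 0 0 0 0 0 40")

```text
clock: 29.95
ee_pos: [0.484, 0.0276, 0.2231]
tcp_rot: [-1.34, 0.973, -0.974]
force: [0.6, 4.6, 6.1]
gripper_width: 0.0528
```

```bash
python3 -c "
from h import *
avg(1)"
```

```text
t 29.95 yaw 18.044 q6 -0.3348 M [0.613 0.254 0.312] sd 0.0 F [0.6 4.6 6.1] eff6 0.311 p [0.484  0.0276 0.2231]
```

Emit:
carry_out(commands="0 0 0 0 0.005 0 40; 0 0 0 0 0.005 0 40; 0 0 0 0 0 0 40")

```text
clock: 30.38
ee_pos: [0.4841, 0.0276, 0.223]
tcp_rot: [-1.339, 0.975, -0.975]
force: [-0.4, 4.3, 5.3]
gripper_width: 0.0526
```

```bash
python3 -c "
from h import *
avg(1)"
```

```text
t 30.38 yaw 17.950 q6 -0.3331 M [0.626 0.25  0.277] sd 0.0 F [-0.4  4.3  5.3] eff6 0.311 p [0.4841 0.0276 0.223 ]
```

Emit:
carry_out(commands="0 0 0 0 0.005 0 40; 0 0 0 0 0.005 0 40; 0 0 0 0 0 0 40")

```text
clock: 30.8
ee_pos: [0.4841, 0.0276, 0.2231]
tcp_rot: [-1.339, 0.976, -0.977]
force: [1.0, 4.4, 5.8]
gripper_width: 0.0524
```

```bash
python3 -c "
from h import *
avg(1)"
```

```text
t 30.8 yaw 17.845 q6 -0.3313 M [0.626 0.279 0.312] sd 0.0 F [1.  4.4 5.8] eff6 0.311 p [0.4841 0.0276 0.2231]
```

Emit:
carry_out(commands="0 0 0 0 0.005 0 40; 0 0 0 0 0.005 0 40; 0 0 0 0 0 0 40")

```text
clock: 31.22
ee_pos: [0.4841, 0.0276, 0.2231]
tcp_rot: [-1.338, 0.977, -0.978]
force: [-0.4, 4.3, 5.8]
gripper_width: 0.0523
```

```bash
python3 -c "
from h import *
avg(1)"
```

```text
t 31.23 yaw 17.747 q6 -0.3296 M [0.606 0.304 0.33 ] sd 0.0 F [-0.4  4.3  5.8] eff6 0.312 p [0.4841 0.0276 0.2231]
```

Emit:
carry_out(commands="0 0 0 0 0.005 0 40; 0 0 0 0 0.005 0 40; 0 0 0 0 0 0 40")

```text
clock: 31.65
ee_pos: [0.4841, 0.0276, 0.2231]
tcp_rot: [-1.337, 0.979, -0.979]
force: [1.1, 3.6, 5.7]
gripper_width: 0.0523
```

```bash
python3 -c "
from h import *
avg(1)"
```

```text
t 31.65 yaw 17.651 q6 -0.3279 M [0.664 0.247 0.305] sd 0.0 F [1.1 3.6 5.7] eff6 0.312 p [0.4841 0.0276 0.2231]
```

Emit:
carry_out(commands="0 0 0 0 0.005 0 40; 0 0 0 0 0.005 0 40; 0 0 0 0 0 0 40")

```text
clock: 32.08
ee_pos: [0.484, 0.0276, 0.2231]
tcp_rot: [-1.337, 0.98, -0.981]
force: [0.2, 5.4, 6.8]
gripper_width: 0.0524
```

```bash
python3 -c "
from h import *
avg(1)"
```

```text
t 32.08 yaw 17.548 q6 -0.3261 M [0.613 0.242 0.326] sd 0.0 F [0.2 5.4 6.8] eff6 0.313 p [0.484  0.0276 0.2231]
```

Emit:
carry_out(commands="0 0 0 0 0.005 0 40; 0 0 0 0 0.005 0 40; 0 0 0 0 0 0 40")

```text
clock: 32.5
ee_pos: [0.4841, 0.0276, 0.2231]
tcp_rot: [-1.336, 0.981, -0.982]
force: [-0.6, 4.0, 5.4]
gripper_width: 0.0525
```

```bash
python3 -c "
from h import *
avg(1)"
```

```text
t 32.5 yaw 17.449 q6 -0.3243 M [0.613 0.273 0.286] sd 0.0 F [-0.6  4.   5.4] eff6 0.313 p [0.4841 0.0276 0.2231]
```

Emit:
carry_out(commands="0 0 0 0 0.005 0 40; 0 0 0 0 0.005 0 40; 0 0 0 0 0 0 40")

```text
clock: 32.92
ee_pos: [0.4841, 0.0276, 0.2231]
tcp_rot: [-1.335, 0.983, -0.983]
force: [0.3, 5.2, 6.1]
gripper_width: 0.0521
```

```bash
python3 -c "
from h import *
avg(1)"
```

```text
t 32.92 yaw 17.349 q6 -0.3226 M [0.571 0.199 0.33 ] sd 0.0 F [0.3 5.2 6.1] eff6 0.323 p [0.4841 0.0276 0.2231]
```

Emit:
carry_out(commands="0 0 0 0 0.005 0 40; 0 0 0 0 0 0 40")

```text
clock: 33.22
ee_pos: [0.4841, 0.0276, 0.2231]
tcp_rot: [-1.335, 0.983, -0.984]
force: [0.4, 4.9, 5.8]
gripper_width: 0.0525
```

```bash
python3 -c "
from h import *
avg(1)"
```

```text
t 33.23 yaw 17.301 q6 -0.3218 M [0.636 0.215 0.338] sd 0.0 F [0.4 4.9 5.8] eff6 0.335 p [0.4841 0.0276 0.2231]
```

Effort on joint 6 has begun to rise, 0.313 → 0.323 → 0.335. I'll confirm with a little more.

Emit:
carry_out(commands="0 0 0 0 0.005 0 40; 0 0 0 0 0.005 0 40; 0 0 0 0 0 0 40")

```text
clock: 33.65
ee_pos: [0.4841, 0.0276, 0.2231]
tcp_rot: [-1.334, 0.985, -0.985]
force: [0.9, 3.6, 6.1]
gripper_width: 0.0525
```

```bash
python3 -c "
from h import *
avg(2)"
```

```text
t 33.7 yaw 17.201 q6 -0.3200 M [0.63  0.251 0.374] sd 0.056 F [0.5 4.  6. ] eff6 0.356 p [0.4841 0.0276 0.2231]
```

The stop is felt at yaw 17.4°, with about 0.045 N m (1.5 N at the bolt) above the spring. I'll hold here and work out the lid arc in tool axes.

```bash
python3 - <<'E'
from h import *
s,R=st(); p=np.array(s['ee_pos']); yaw=.165
x=np.array([np.cos(yaw),np.sin(yaw),0]); y=np.array([-np.sin(yaw),np.cos(yaw),0]); H=np.array([p[0],p[1],.165])+.262*x
for th in (.005,.01,.015,.02):
    Q=cv2.Rodrigues(y*th)[0]; dp=Q@(p-H)+H-p
    print(th,'shift',(R.T@dp/.02).round(4),'turn',(R.T@y*np.degrees(th)/10).round(4), dp.round(5))
E
```

```text
t 33.75 p [0.484  0.0276 0.2231] zyaw 17.2 ydir [ 0.0014  0.0012 -1.    ] q [-2.000e-02 -5.400e-02  1.561e+00  1.000e-03  1.633e+00 -3.200e-01] F [0.77 4.66 6.25] M [0.586 0.252 0.401] w 0.0524
0.005 shift [ 0.0019 -0.0654  0.0147] turn [-0.0284  0.      0.0039] [2.90e-04 5.00e-05 1.31e-03]
0.01 shift [ 0.0039 -0.1308  0.0296] turn [-0.0568  0.0001  0.0077] [0.00059 0.0001  0.00262]
0.015 shift [ 0.0059 -0.1961  0.0449] turn [-0.0852  0.0001  0.0116] [0.00089 0.00015 0.00392]
0.02 shift [ 0.008  -0.2613  0.0606] turn [-1.135e-01  1.000e-04  1.550e-02] [0.0012  0.0002  0.00523]
```

Emit:
carry_out(commands="0.002 -0.065 0.015 -0.028 0 0.004 40; 0.002 -0.065 0.015 -0.028 0 0.004 40; 0.002 -0.065 0.015 -0.028 0 0.004 40; 0 0 0 0 0 0 40")

```text
clock: 34.25
ee_pos: [0.4847, 0.0277, 0.2249]
tcp_rot: [-1.347, 0.997, -0.977]
force: [1.4, 5.3, -5.3]
gripper_width: 0.0523
```

```bash
python3 -c "
from h import *
avg(2)"
```

```text
t 34.3 yaw 17.151 q6 -0.3176 M [ 1.013 -0.972  0.265] sd 0.01 F [ 1.5  4.6 -5.6] eff6 0.313 p [0.4847 0.0277 0.2249]
```

Emit:
carry_out(commands="0.002 -0.065 0.015 -0.028 0 0.004 40; 0.002 -0.065 0.015 -0.028 0 0.004 40; 0 0 0 0 0 0 40")

```text
clock: 34.72
ee_pos: [0.4853, 0.0278, 0.2276]
tcp_rot: [-1.354, 1.004, -0.973]
force: [1.8, 5.1, -5.1]
gripper_width: 0.0525
```

```bash
python3 -c "
from h import *
avg(2)"
```

```text
t 34.77 yaw 17.152 q6 -0.3166 M [ 0.922 -0.848  0.295] sd 0.002 F [ 2.1  5.2 -4.7] eff6 0.307 p [0.4853 0.0278 0.2276]
```

The force stays at about 5 N while the tool rises, so the latch is clear and the lid is lifting. I'll go on.

Emit:
carry_out(commands="0.004 -0.13 0.03 -0.057 0 0.008 40; 0.004 -0.13 0.03 -0.057 0 0.008 40; 0.004 -0.13 0.03 -0.057 0 0.008 40; 0.004 -0.13 0.03 -0.057 0 0.008 40; 0 0 0 0 0 0 40")

```text
clock: 35.45
ee_pos: [0.488, 0.0283, 0.2381]
tcp_rot: [-1.383, 1.032, -0.953]
force: [-0.6, 4.9, -2.9]
gripper_width: 0.0526
```

```bash
python3 -c "
from h import *
avg(2)"
```

```text
t 35.5 yaw 17.169 q6 -0.3129 M [ 0.952 -0.596  0.244] sd 0.025 F [-0.5  4.8 -3. ] eff6 0.295 p [0.488  0.0283 0.2381]
```

Emit:
carry_out(commands="0.004 -0.13 0.03 -0.057 0 0.008 40; 0.004 -0.13 0.03 -0.057 0 0.008 40; 0.004 -0.13 0.03 -0.057 0 0.008 40; 0.004 -0.13 0.03 -0.057 0 0.008 40; 0.004 -0.13 0.03 -0.057 0 0.008 40; 0.004 -0.13 0.03 -0.057 0 0.008 40; 0.004 -0.13 0.03 -0.057 0 0.008 40; 0.004 -0.13 0.03 -0.057 0 0.008 40; 0 0 0 0 0 0 40")

```text
clock: 36.67
ee_pos: [0.4945, 0.0294, 0.2584]
tcp_rot: [-1.442, 1.087, -0.911]
force: [-2.8, 4.2, -3.0]
gripper_width: 0.0521
```

```bash
python3 -c "
from h import *
avg(1); st()"
```

```text
t 36.67 yaw 17.245 q6 -0.3074 M [ 0.979 -0.344  0.126] sd 0.0 F [-2.8  4.2 -3. ] eff6 0.253 p [0.4945 0.0294 0.2584]
t 36.73 p [0.4945 0.0294 0.2584] zyaw 17.24 ydir [-0.1452 -0.0217 -0.9892] q [-0.003  0.075  1.366 -0.023  1.846 -0.307] F [-1.5   5.81 -1.5 ] M [ 0.993 -0.337  0.105] w 0.0523
```

Emit:
carry_out(commands="0.004 -0.13 0.03 -0.057 0 0.008 40; 0.004 -0.13 0.03 -0.057 0 0.008 40; 0.004 -0.13 0.03 -0.057 0 0.008 40; 0.004 -0.13 0.03 -0.057 0 0.008 40; 0.004 -0.13 0.03 -0.057 0 0.008 40; 0.004 -0.13 0.03 -0.057 0 0.008 40; 0.004 -0.13 0.03 -0.057 0 0.008 40; 0.004 -0.13 0.03 -0.057 0 0.008 40; 0.004 -0.13 0.03 -0.057 0 0.008 40; 0.004 -0.13 0.03 -0.057 0 0.008 40; 0 0 0 0 0 0 40")

```text
clock: 38.1
ee_pos: [0.505, 0.0312, 0.283]
tcp_rot: [-1.514, 1.156, -0.857]
force: [-5.2, 5.7, -0.5]
gripper_width: 0.0524
```

```bash
python3 - <<'E'
from h import *
avg(2); st()
b,d=manip.get_image('side'); cv2.imwrite('pics/side8.png',b)
E
```

```text
t 38.15 yaw 17.428 q6 -0.3040 M [ 1.031  0.04  -0.045] sd 0.019 F [-5.3  5.7 -0.7] eff6 0.249 p [0.505  0.0312 0.2831]
t 38.2 p [0.505  0.0312 0.2831] zyaw 17.43 ydir [-0.243  -0.0374 -0.9693] q [ 0.007  0.175  1.219 -0.039  1.993 -0.304] F [-5.43  5.54 -1.33] M [ 1.083 -0.015  0.017] w 0.0525
```

View pics/side8.png

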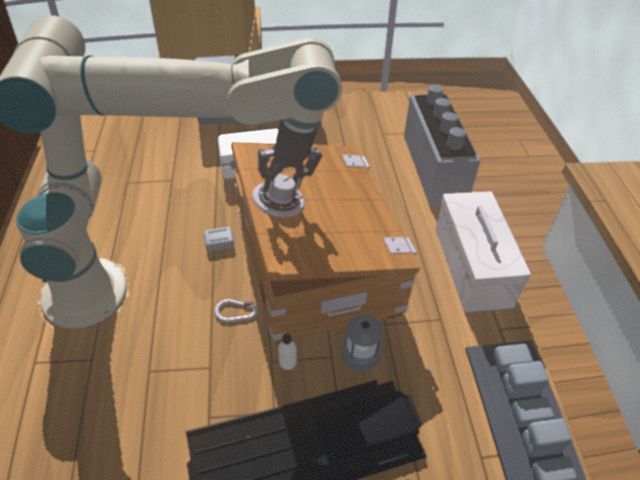

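The side view shows the lid open by about 0.245 rad, with the knob held at (282,187) and the bystanders in place. I'll release and back out along the dial axis.

Emit:
carry_out(commands="0 0 0 0 0 0 56; 0 0 0 0 0 0 65; 0 0 0 0 0 0 75; 0 0 0 0 0 0 85; 0 0 0 0 0 0 85; 0 0 0 0 0 0 85")

```text
clock: 39.0
ee_pos: [0.5056, 0.0306, 0.2837]
tcp_rot: [-1.513, 1.154, -0.861]
force: [-0.7, 0.0, 0.2]
gripper_width: 0.0847
```

```bash
python3 - <<'E'
from h import *
avg(2); st()
E
```

```text
t 39.05 yaw 17.313 q6 -0.3032 M [ 0.001 -0.105 -0.002] sd 0.009 F [-0.4 -0.6 -0.1] eff6 -0.000 p [0.5056 0.0307 0.2837]
t 39.1 p [0.5056 0.0307 0.2837] zyaw 17.32 ydir [-0.2401 -0.0383 -0.97  ] q [ 0.007  0.175  1.218 -0.04   1.991 -0.303] F [-0.59  0.36  0.46] M [ 0.013 -0.141 -0.017] w 0.0854
```

The gripper is free, with zero force. I'll retreat along tool -y.

Emit:
carry_out(commands="0 -0.3 0 0 0 0 85; 0 -0.5 0 0 0 0 85; 0 -0.8 0 0 0 0 85; 0 -0.8 0 0 0 0 85; 0 -0.8 0 0 0 0 85; 0 -0.8 0 0 0 0 85; 0 -0.5 0 0 0 0 85; 0 0 0 0 0 0 85; 0 0 0 0 0 0 85")

```text
clock: 40.22
ee_pos: [0.5272, 0.0341, 0.3704]
tcp_rot: [-1.513, 1.155, -0.86]
force: [-0.5, 0.5, -0.6]
gripper_width: 0.0848
```

```bash
python3 - <<'E'
from h import *
st()
b,d=manip.get_image('side'); cv2.imwrite('pics/side9.png',b)
def pts(u0,u1,v0,v1):
    u,v=np.meshgrid(np.arange(u0,u1),np.arange(v0,v1));u=u.ravel();v=v.ravel();z=d[v,u];k=z>0
    return atdepth('side',np.c_[u,v][k],z[k])
L=np.vstack([pts(330,380,220,260),pts(320,350,190,215),pts(275,300,225,260)])
x=L[:,0]*np.cos(.165)+L[:,1]*np.sin(.165)
c,res,_,_=np.linalg.lstsq(np.c_[x,np.ones(len(x))],L[:,2],rcond=None);print('lid angle',-np.arctan(c[0]),'rms',np.sqrt(res/len(x)))
E
```

```text
t 40.23 p [0.5272 0.0341 0.3704] zyaw 17.32 ydir [-0.2411 -0.0383 -0.9697] q [ 0.012  0.254  0.955 -0.043  2.175 -0.306] F [-0.54  0.46 -0.6 ] M [-0.035 -0.123 -0.007] w 0.0848
lid angle 0.23523455742276753 rms [0.00143132]
```

View pics/side9.png

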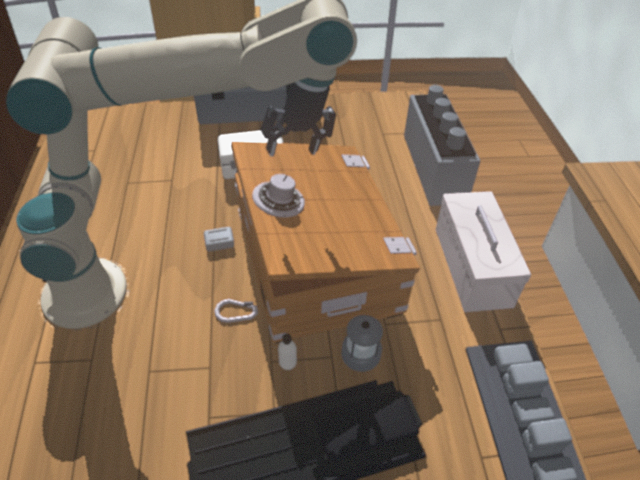

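The lid stands open by itself at 0.235 rad (about 78 mm), and the gripper is clear of the knob at (282,187). The weight, carabiner, bottle, lantern, fins and mask case are where they were in the first picture. I'm handing in.

```bash
python3 -c "
from h import *
print(manip.close_job())"
```

```text
the job is handed in; nothing more can be done
None
```

The locker lid now stands open by itself at about 0.235 rad, roughly 78 mm at its front edge. The gripper has let go and is clear of the dial. The job was handed in at about 40 s of the 72 s allowed; it gives no verdict.

- **Dialling:** I gripped the knob once and turned it right to about 3.1, then left to about 12. My readings at 12 ranged from 11.6 to 12.4, because the fingers hid the zero line there. I then turned right; the spring came in at about reading 6, and the stop was at about reading 4.1. I pressed the stop only lightly, estimated at 1.5 N at the bolt against the 12 N limit.
- **Lifting:** With the dial held there, the lid rose along its hinge arc with about 5 N at the dial. There was no sign of the latch catching.
- **Last checks:**
  - The force after release was about zero, and after I backed off it was still within the sensor's noise.
  - A plane fitted to the lid gave 0.235 rad with 1.4 mm scatter; this was one picture, so I did not measure that it was at rest.
  - By eye in the side picture, the other items it shows are where they started. The tumbler was out of that view and I did not check it.

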